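# Load the paneer press and wind it up by its rising handwheel

### The job

The paneer mould is only part-way into the little steel press. Push it in by its handle until it is fully home against the back stop, then turn the handwheel anticlockwise, letting your hand rise with it, until the sprung pad just meets the top of the mould, and give it one sixth of a turn more, no tighter. Do not lean on the wheel or haul it up, leave everything else on the shelf alone, and let go at the end.

Things in the scene. Friction and masses are not known exactly. Their poses are not given: they have to be found in the camera images.
- press: Benchtop press of bare steel, fixed to the shelf: base plate 150 x 200 x 12 mm, two 16 mm columns at 80 mm left and right of its axis, a bridge 40 mm deep and 184 mm wide at heights 102 to 120 mm. Origin: on the shelf surface under the wheel's axis. x points away from the loading side (into the press), y to its left, z up.
- bridge (a point): Middle of the bridge's underside, 102 mm above the shelf. Below it hangs a round sprung pad, 48 mm across, whose set height differs every time and is not reported: at the start its face is 6 to 18 mm above the mould's top. Its spring is preloaded: at first touch it pushes back with about 40 N, then 10 N more per mm.
- platform: Lifting platform of the press, 125 x 100 x 8 mm, with side guides 10 mm high (2 mm play each side of the mould), a back stop 22 mm high, and rods up to a crosshead bar over the bridge (140 mm wide, top 133 mm above the shelf at the start). Origin: on the wheel's axis, on the surface the mould slides on, 30 mm up at the start; axes as the press. Rises 4.775 mm per radian, with the wheel.
- wheel (a joint): Turn of the handwheel in rad, 0 at the start, growing anticlockwise seen from above, which raises wheel and platform; goes to 7. Friction (about 0.75 N m) holds it wherever it is left. The torque felt by the hand, read at rest after small equal turns, stays near level while nothing is pressed, steps up by about 0.2 N m at first touch of the pad, then grows about 0.23 N m per radian.
- wheel_rim (a point): Centre of the round black handwheel, on its axis, half-way up the rim; 174 mm above the shelf at the start, it rises 4.775 mm per radian of turn. The rim is 61 mm in outer diameter and 12 mm high, level, with three spokes. It can be gripped across its diameter from above in any direction; only its hub stands 13 mm above this point.
- wheel_float (a joint): How far, in metres, the handwheel stands above (+) or below (-) its rest place on the stem's sprung collar, under the hand's pull or push along the stem: 8 N per mm either way. About 0 when free or when the hand rises exactly with the wheel; about 20 N along the stem is the most the thread should bear. The stop is at 6 mm.
- mould_centre (a point): Centre of the closed square metal paneer mould, 84 x 84 mm, 36 mm high, about 0.45 kg, loose on the platform between the guides. x points into the press. Fully home, this point lies on the wheel's axis (x, y of press), 18 mm above the platform's surface; it starts 20 to 40 mm short of home on the loading side.
- mould_handle_end (a point): Middle of the free end face of the mould's straight wooden handle, 113 mm from the mould's centre on the loading side and 23 mm above the platform's surface. The handle is a bar 16 mm wide, 22 mm high, sticking out 71 mm from the mould straight towards the loading side.
- dabba: Round steel spice tin, 160 mm across, 80 mm high with its knob; origin at the centre of its underside. Leave alone.
- jar_a: Saffron plastic jar, 80 mm across, 130 mm high; origin at the centre of its underside. Leave alone.
- jar_b: White plastic jar, 80 mm across, 130 mm high; origin at the centre of its underside. Leave alone.
- mug: Ceramic mug, 80 mm across and 100 mm high, holding wooden spoons up to 215 mm; origin at the centre of its underside. Leave alone.
There are look-alikes about, which are no part of the job. Leave any purple or turquoise look-alike of the part that bears mould_centre alone.

How it is judged:
On the way, in this order (a step that is already met when the one before it is completed fails the run):
1. the mould is fully home against the back stop, before it is pressed (x of mould_centre in the frame of press above -0.0035 m and horizontal distance between mould_centre and press below 0.005 m and value of joint wheel below 0.3 rad), for 0.2 s.
2. with the mould home, the wheel has been wound up until the pad presses the mould (x of mould_centre in the frame of press above -0.0035 m and horizontal distance between mould_centre and press below 0.005 m and contact force between platform and mould above 72 N and value of joint wheel above 1 rad), for 0.2 s.
At the end, for the whole second after the job is handed in: The mould is fully home (within 3.5 mm of the back stop, within 5 mm of the wheel's axis), level, and clamped between platform and pad with a platform load of 72 to 118 N (one sixth of a turn past first touch gives about 97 N); the wheel is let go and at rest (x of mould_centre in the frame of press above -0.0035 m and horizontal distance between mould_centre and press below 0.005 m and contact force between platform and mould between 72 and 118 N and angle between mould_centre's own z axis and vertical below 0.06 rad and angular speed of platform below 0.05 rad/s and velocity of joint wheel between -0.05 and 0.05 rad/s and contact force between the fingers and anything else below 0.5 N).
It fails at once if the mould is pressed too hard (platform load over 135 N) (contact force between platform and mould above 135 N).
It fails at once if the wheel is leaned on or hauled at (its sprung collar moved over 2.5 mm, about 20 N) (value of joint wheel_float above 0.0025 m or value of joint wheel_float below -0.0025 m).
It fails at once if a bystander is moved by more than 15 mm (distance of any of dabba, jar_a, jar_b, mug from where it was at the start of the episode above 0.015 m).
It also fails if it takes over 72 s, if anything falls off the work surface, if the arm or the gripper's body presses on something with over 40 N, if the wrist force passes 120 N, or if a joint passes its speed limit or range.

### The arm

A 6-joint arm with a two-finger parallel gripper is mounted at the origin on the work surface. World frame = base frame: x ahead of the robot, y to its left, z up, the work surface at z = 0. Lengths are in m, angles in rad, forces in N, time in s.
With the tool pointing down it reaches from about 0.425 to 0.925 m from the base axis. Payload 12.5 kg.
Tool frame: the origin (TCP) lies on the centre line of the jaws, within the pads' length; the fingertips stand manip.finger_overhang ahead of it and the grasp point (between the pads) lies 8 mm behind it (manip.finger_overhang is the distance from the TCP to the fingertips, in m); z points along the fingers, y is the line along which they close (so a half turn about z gives the same grasp; the last joint's range is limited). The gripper opens to 85 mm and grips with 20 to 120 N. Pads are 22 mm wide; open, the fingers measure 114 mm over their backs; the gripper's body (76 mm by 85 mm) begins 54 mm behind the grasp point. The pads swing forward as they close: fully open they stand 13 mm farther back than shut.
Start: joints at [-1.293, 0.491, 1.559, -0, 1.092, -0.106], TCP at [0.234, -0.58, 0.242] pointing down, gripper open.
Joint ranges: [-3.1, 3.1], [-0.84, 2.19], [0.05, 2.79], [-1.13, 4.28], [0.06, 2.93], [-2.69, 2.69]. Speed limits (rad/s): [2.22, 2.22, 2.79, 3.14, 3.14, 3.14].

### API

Orientations are given as a unit quaternion [x, y, z, w].
In Python, from cell import manip gives the robot as it stands.
- The arm moves only by the tool send_rows, never from a script. Its argument "commands" is text: rows parted by semicolons, each of 7 numbers parted by spaces: the shift along the tool's x, y, z each as a share of 250 mm, from -1 to 1, then the turn, a rotation vector about the tool's x, y, z each as a share of 120 degrees, from -1 to 1, then the closure in counts, from 0 (fully open) to 255 (shut). In form: dx dy dz wx wy wz claw; .... A call has 1 to 8 rows; each row is the pose to reach, as a shift and turn from the pose commanded when the call began, along the tool's axes at that moment; what a row does not reach only later rows make up. A row lasts 1/8 s, in which the tool goes at most 62.5 mm and 10.7 degrees, less where a joint would pass 70% of its speed; a pose out of reach is approached as far as the arm can. A call with a number of a shift or a turn outside -1 to 1 is refused whole. A call with a gripper value outside its range is refused whole. The fingers move at their own pace and stop on an object; "squeeze" is the grip in N (left out, the last holds). Time passes only in rows, so rows that repeat a pose let the fingers close. It gives the time, the measured TCP pose, the force, the opening and the grip force at its end, in the units of the state.
- manip.read_state(): the state, without advancing time (a new reading comes with each control period).
- manip.capture(name): name is "side" or "top"; returns (picture, depth): 384x512x3 uint8, red, green, blue; 384x512 float32, m along the optical axis (not along the pixel's ray), 0 where there is no reading.
- manip.camera_info(name): a dict with "vertical_fov" (degrees; the focal length in pixels is half the picture's height over the tangent of half this angle, whatever the lens; pixels are square), "cx", "cy" (the principal point, pixels), "rvec" (rotation vector, rad) and "tvec" (3), from world to camera coordinates, as OpenCV has them. Camera axes: x right, y down, z forward; pixel columns grow to the right and rows downward; lengths in m; the calibration is good to about 2 mm. A picture is of the moment at which its call begins. camera_info takes no time and is no camera call.
- manip.finish_job(): hands the job in; it is judged then, once.
The state is a dict: "time": time; "joints": joint angles; "qvel": joint speeds; "joint_efforts": joint torques, N m; "eef_pos": TCP position; "orientation": TCP orientation; "wrist_force": force on the tool from outside, world axes, zero at the start; "torque": the same for the moment, N m; "grip_width": finger opening in m; "gripper_force": force on a finger pad.
Only numpy, scipy, OpenCV 4.12 (cv2) and the standard library are available. Lean on these libraries where they do the work, as an engineer would, in place of code of your own. Each camera call takes 0.05 s, during which the arm holds its last target. There are 200 camera calls.

## Working session

There is one attempt and no reset: what is moved stays moved. The work goes in short steps, Python scripts to look and compute and a tool call to move; the robot and the scene stay as the last step left them, time stands still between calls to the robot, and variables do not carry over. Pictures are saved under pics/ and viewed, at most 10 in all, crops included, and the job is handed in when it is done.

Besides the shell and the picture viewer there is one more tool, called after ">>>" by a JSON object that holds its "api" and its "payload". send_rows: Moves the arm, as the interface text tells. Its arguments: {"type":"object","properties":{"commands":{"type":"string"},"squeeze":{"type":"number"}},"required":["commands"]}

```bash
mkdir -p pics; cat > h.py <<'E'
from cell import manip
import numpy as np, cv2
def cam(n):
    i=manip.camera_info(n); R=cv2.Rodrigues(np.array(i['rvec'],float))[0]; t=np.array(i['tvec'],float).ravel()
    f=192/np.tan(np.radians(i['vertical_fov'])/2); return R,t,f,i
def pts(n,d):
    R,t,f,i=cam(n); v,u=np.mgrid[:384,:512]
    c=np.stack([(u-i['cx'])/f*d,(v-i['cy'])/f*d,d],-1)
    return (c-t)@R
def ray(n,u,v,z):
    R,t,f,i=cam(n); o=-R.T@t; d=R.T@np.array([(u-i['cx'])/f,(v-i['cy'])/f,1]); return o+d*(z-o[2])/d[2]
E
python3 - <<'E'
from h import *
for n in('side','top'):
    p,d=manip.capture(n); np.savez(''+n+'0.npz',p=p,d=d); cv2.imwrite(f'pics/{n}0.png',cv2.resize(p[:,:,::-1],(800,600))); print(manip.camera_info(n))
print(manip.read_state(),manip.finger_overhang)
E
```

```text
{'vertical_fov': 48.94760320391087, 'cx': 252.52130852394612, 'cy': 191.52957313680844, 'rvec': array([ 0.77161347, -2.58491657,  1.10842074]), 'tvec': array([0.40304566, 0.25524281, 1.01928015])}
{'vertical_fov': 45.09368834688844, 'cx': 256.17944662499303, 'cy': 192.00413102316608, 'rvec': array([ 2.19888153, -2.21632472,  0.08032538]), 'tvec': array([-0.01223637,  0.46592706,  1.53181693])}
{'time': 0.1, 'joints': array([-1.29261477e+00,  4.91483328e-01,  1.55939935e+00, -1.50764247e-05,
        1.09171922e+00, -1.05586133e-01]), 'qvel': array([-0.00061073, -0.00063765, -0.00255296, -0.00099662, -0.00102364,
        0.000936  ]), 'joint_efforts': array([ 3.06719769e-03, -6.19446731e+01, -2.62025839e+01, -4.67862276e-05,
        2.90813732e-03, -2.13328661e-05]), 'eef_pos': array([ 0.23398179, -0.57933563,  0.24179235]), 'orientation': array([ 9.81645924e-01,  1.90711892e-01, -5.01566674e-05, -5.02168300e-04]), 'wrist_force': array([-0.18377368, -0.98202876,  0.52639914]), 'torque': array([0.05222644, 0.0152233 , 0.02660846]), 'gripper_force': 0.0, 'grip_width': 0.0853290331908607} 0.011
```

View pics/side0.png

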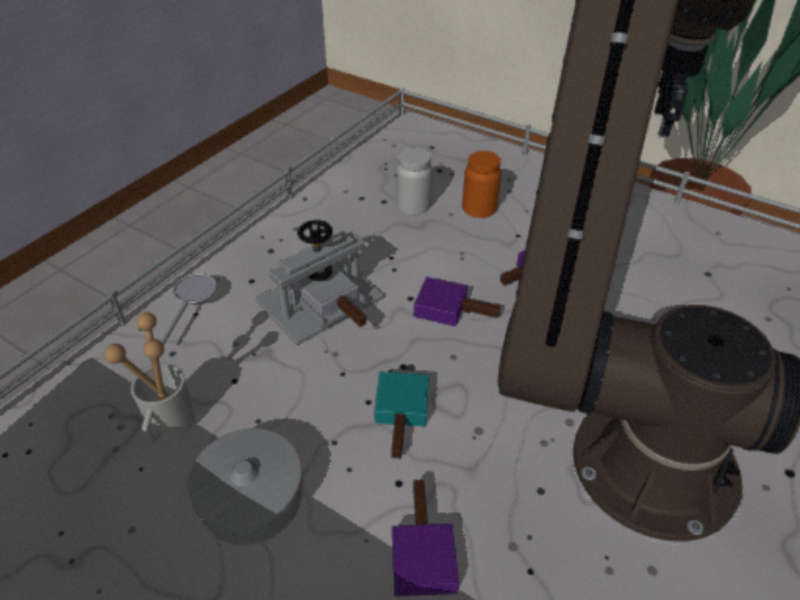

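View pics/top0.png

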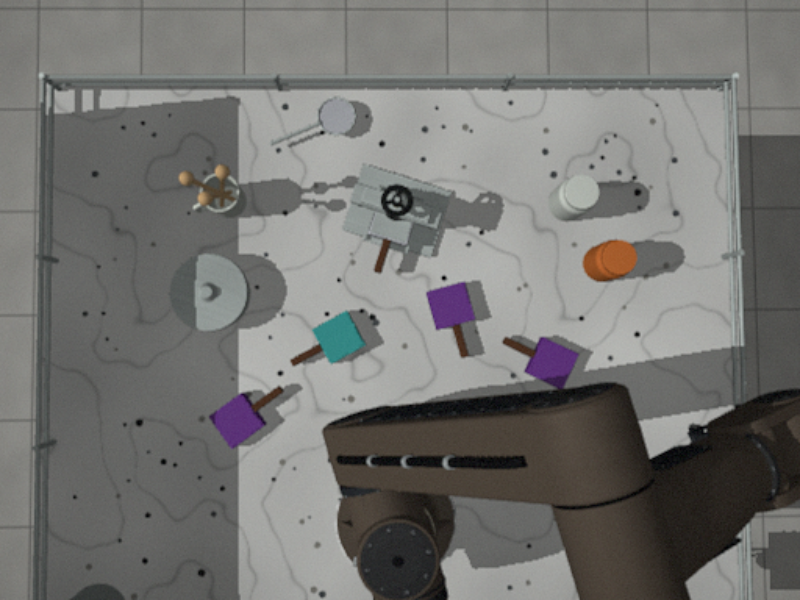

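Top view (800 px scale): the black wheel is at (397,201), the handle end at (379,271), with the mould partly under the bridge. The purple and turquoise look-alikes are lower down. Side view: wheel (316,232), handle end (360,320). Next I'll measure these points.

```bash
python3 - <<'E'
from h import *
p=np.load('top0.npz');im,d=p['p'],p['d'];P=pts('top',d)
hsv=cv2.cvtColor(im,cv2.COLOR_RGB2HSV)
m=np.zeros((384,512),bool);m[112:145,238:275]=1
bl=(hsv[...,2]<60)&m&(P[...,2]>.15)
print('wheel n',bl.sum(),np.median(P[bl],0));c=np.argwhere(bl)[:,::-1].astype(np.int32)
(cu,cv),r=cv2.minEnclosingCircle(c);print(cu,cv,r,ray('top',cu,cv,.18)); print(np.ptp(P[bl],0),(P[bl].max(0)+P[bl].min(0))/2)
m[:]=0;m[145:180,230:262]=1
br=(hsv[...,1]>110)&(hsv[...,0]<20)&m&(P[...,2]>.03)
n,l,s,cc=cv2.connectedComponentsWithStats(br.astype(np.uint8));k=1+s[1:,4].argmax();br=l==k
Q=P[br];print('handle',len(Q),Q.mean(0),Q.min(0),Q.max(0),np.median(Q[:,2]))
# cast onto top plane z=.03+.034
c=np.argwhere(br);W=np.array([ray('top',b,a,.064) for a,b in c])[:,:2]
# rectangle
print(cv2.minAreaRect(W.astype(np.float32)), cv2.boxPoints(cv2.minAreaRect(W.astype(np.float32))))
# bridge, base orientation
m[:]=0;m[95:175,210:300]=1
for z0,z1 in((.004,.02),(.11,.127),(.127,.14),(.055,.075)):
    b=m&(P[...,2]>z0)&(P[...,2]<z1)&(hsv[...,1]<90);n,l,s,_=cv2.connectedComponentsWithStats(b.astype(np.uint8));k=1+s[1:,4].argmax();b=l==k
    r=cv2.minAreaRect((P[b][:,:2]*1000).astype(np.float32));print(z0,b.sum(),r,np.median(P[b][:,2]))
# side view
p=np.load('side0.npz');im,d=p['p'],p['d'];S=pts('side',d);hs=cv2.cvtColor(im,cv2.COLOR_RGB2HSV)
m[:]=0;m[135:165,185:220]=1
b=m&(hs[...,2]<60)&(S[...,2]>.16);print('side wheel',b.sum(),(S[b].max(0)+S[b].min(0))/2,np.ptp(S[b],0))
m[:]=0;m[185:212,212:240]=1
b=m&(hs[...,1]>110)&(hs[...,0]<20)&(S[...,2]>.03)
print('side handle',b.sum(),S[b].min(0),S[b].max(0),S[b].mean(0))
cv2.imwrite('pics/crop.png',cv2.resize(np.hstack([np.load('top0.npz')['p'][95:180,210:300],im[130:215,155:245]])[:,:,::-1],None,fx=4.4,fy=4.4,interpolation=2))
E
```

```text
wheel n 216 [ 0.64677278 -0.00721627  0.17866685]
253.7857208251953 128.26190185546875 10.292046546936035 [ 0.64857217 -0.0064136   0.18      ]
[0.29209412 0.06009437 1.38385097] [ 0.53568855 -0.00714149  0.86096475]
handle 81 [0.55471628 0.02341352 0.08207878] [0.38964149 0.00750056 0.05711512] [0.58965656 0.03703009 1.55289023] 0.06341976499369452
((0.5563501119613647, 0.023723863065242767), (0.012338890694081783, 0.06777359545230865), 72.13346862792969) [[0.52220476 0.02824844]
 [0.58670986 0.00745545]
 [0.59049547 0.01919929]
 [0.52599037 0.03999227]]
0.004 900 ((661.2877197265625, -12.121429443359375), (216.09597778320312, 157.23892211914062), 70.09310150146484) 0.011684109301217153
0.11 123 ((633.2317504882812, -54.186561584472656), (83.97052001953125, 41.00133514404297), 72.11951446533203) 0.11929274040165923
0.127 148 ((635.0604248046875, -49.20399475097656), (50.0198860168457, 34.7578010559082), 71.08214569091797) 0.13258645015857176
0.055 403 ((578.898681640625, 14.311756134033203), (83.68441772460938, 119.79855346679688), 72.61723327636719) 0.06526933120463932
side wheel 225 [0.354504   0.33027675 0.52759754] [0.64972461 0.72245706 0.71959339]
side handle 141 [0.02964169 0.01480663 0.04833991] [0.59075305 0.69150528 0.88739424] [0.55088351 0.03587799 0.06697923]
```

View pics/crop.png

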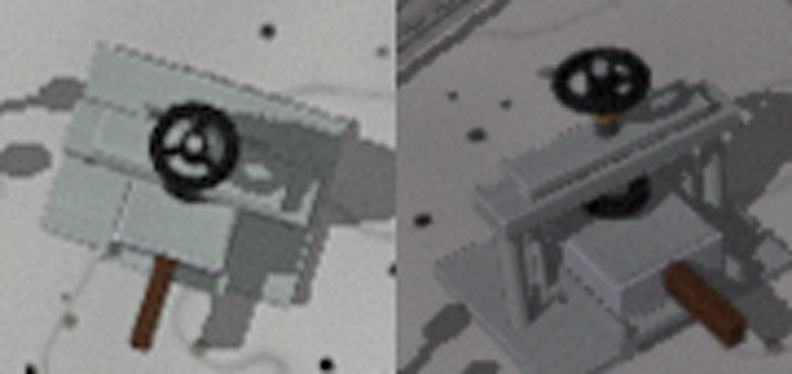

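Crop: the wheel is at left-half (195,150), and the handle runs from (165,260) to (145,345). The side half agrees with that. I'll refine the axis and the handle end, without outliers.

```bash
python3 - <<'E'
from h import *
for n,w,h in(('top',(112,148,236,276),(145,180,230,262)),('side',(135,165,185,220),(185,212,212,240))):
    p=np.load(n+'0.npz');im,d=p['p'],p['d'];P=pts(n,d);hsv=cv2.cvtColor(im,cv2.COLOR_RGB2HSV)
    m=np.zeros((384,512),bool);m[w[0]:w[1],w[2]:w[3]]=1
    b=m&(hsv[...,2]<75)&(P[...,2]>.166)&(P[...,2]<.19)
    c=np.argwhere(b);W=np.array([ray(n,v+0.,u+0.,.18) if 0 else ray(n,u,v,.177) for v,u in c])[:,:2]
    hull=cv2.convexHull((W*1000).astype(np.float32));e=cv2.fitEllipse(hull);print(n,'wheel',len(c),e,cv2.minEnclosingCircle(hull))
    m[:]=0;m[h[0]:h[1],h[2]:h[3]]=1
    b=m&(hsv[...,1]>90)&(hsv[...,0]<20)&(P[...,2]>.058)&(P[...,2]<.07)
    Q=P[b][:,:2];print(n,'handle top',len(Q),cv2.minAreaRect((Q*1000).astype(np.float32)),np.median(P[b][:,2]))
    ax=np.array([.9516,-.3074]);s=(Q-np.array([.6475,-.0068]))@ax;l=(Q-np.array([.6475,-.0068]))@np.array([.3074,.9516]);print(s.min(),s.max(),l.min(),l.max())
E
```

```text
top wheel 229 ((649.5208129882812, -6.83442497253418), (60.07439422607422, 61.3602294921875), 40.396297454833984) ((649.191162109375, -6.488108158111572), 31.09454345703125)
top handle top 75 ((556.3198852539062, 23.777271270751953), (12.398590087890625, 67.7684555053711), 72.1699447631836) 0.06334738673358518
-0.13005512394303792 -0.062273830728850274 -0.00516986321740647 0.007305945650244747
side wheel 244 ((650.7155151367188, -1.0605850219726562), (61.36690139770508, 66.00302124023438), 44.216922760009766) ((649.9923095703125, -1.569442629814148), 33.559940338134766)
side handle top 107 ((558.8212280273438, 27.503591537475586), (16.944194793701172, 71.7806167602539), 73.53168487548828) 0.06380668006409808
-0.13099505867108693 -0.0590058063898826 -0.0030233377056657377 0.014404574684415007
```

```bash
cat >> h.py <<'E'
from scipy.spatial.transform import Rotation as Ro
def go(x,y,z,yaw,pos=None,q=None):
    "share numbers from the present pose to a tool-down pose whose tool x has this yaw"
    s=manip.read_state(); p=np.array(pos if pos is not None else s['eef_pos']); R=Ro.from_quat(q if q is not None else s['orientation'])
    T=Ro.from_euler('Z',yaw)*Ro.from_euler('X',np.pi)
    print(np.round(R.inv().apply(np.array([x,y,z])-p)/.25,4),np.round((R.inv()*T).as_rotvec()/np.radians(120),4))
E
python3 - <<'E'
from h import *
go(.4925,.0447,.2,-.312); go(.4925,.0447,.05,-.312)
E
```

```text
[ 1.8935 -1.9272  0.1693] [-5.000e-04  1.000e-04  3.322e-01]
[ 1.8934 -1.9266  0.7693] [-5.000e-04  1.000e-04  3.322e-01]
```

>>> {"api": "send_rows", "payload": {"commands": "0.19 -0.193 0.02 0 0 0.06 255;0.36 -0.366 0.03 0 0 0.11 255;0.53 -0.54 0.04 0 0 0.16 255;0.7 -0.713 0.06 0 0 0.22 255;0.86 -0.876 0.07 0 0 0.28 255;0.95 -0.964 0.08 0 0 0.332 255;0.95 -0.964 0.08 0 0 0.332 255", "squeeze": 80}}

```text
time: 0.98
eef_pos: [0.3645, -0.2654, 0.2222]
orientation: [0.988, -0.154, -0.0, -0.0]
wrist_force: [-0.9, -0.1, -0.2]
grip_width: 0.0003
gripper_force: 0.0
```

```bash
python3 - <<'E'
from h import *
go(.4925,.0447,.2,-.312); go(.4925,.0447,.05,-.312);print(manip.read_state()['joints'])
E
```

```text
[ 0.1102 -1.3374  0.0893] [-0.0001  0.0002  0.0013]
[ 0.1104 -1.3373  0.6893] [-0.0001  0.0002  0.0013]
[-7.76091895e-01  2.71470448e-01  1.99180539e+00  6.03643126e-05
  8.78818523e-01  1.10398358e+00]
```

>>> {"api": "send_rows", "payload": {"commands": "0.02 -0.23 0.02 0 0 0 255;0.04 -0.46 0.04 0 0 0 255;0.06 -0.69 0.05 0 0 0 255;0.08 -0.92 0.06 0 0 0 255;0.08 -1 0.06 0 0 0 255;0.08 -1 0.06 0 0 0 255"}}

```text
time: 1.72
eef_pos: [0.4601, -0.035, 0.2071]
orientation: [0.988, -0.154, -0.0, 0.0]
wrist_force: [-0.7, -0.1, 0.5]
grip_width: 0.0
gripper_force: 0.0
```

>>> {"api": "send_rows", "payload": {"commands": "0.03 -0.17 0.03 0 0 0 255;0.03 -0.337 0.03 0 0 0 255;0.03 -0.337 0.2 0 0 0 255;0.03 -0.337 0.4 0 0 0 255;0.03 -0.337 0.58 0 0 0 255;0.03 -0.337 0.63 0 0 0 255;0.03 -0.337 0.63 0 0 0 255"}}

```text
time: 2.6
eef_pos: [0.4929, 0.0417, 0.0499]
orientation: [0.988, -0.155, -0.0, 0.0]
wrist_force: [0.3, -1.0, 0.7]
grip_width: -0.0001
gripper_force: 0.0
```

```bash
python3 - <<'E'
from h import *
p,d=manip.capture('top');cv2.imwrite('pics/t1.png',cv2.resize(p[90:200,190:320,::-1],None,fx=4,fy=4))
s=manip.read_state();print(s['eef_pos'],s['wrist_force'],s['joints'])
a=np.array([.9516,-.3074]);l=np.array([.3074,.9516]);D=s['eef_pos'][:2]-[.6495,-.006];print(D@a,D@l)
E
```

```text
[0.49323705 0.04191074 0.05066057] [ 0.07550615  0.18113556 -0.04588554] [-4.86991143e-02  6.08901413e-01  2.04433685e+00 -2.46814577e-04
  4.87479326e-01  1.83436538e+00]
-0.16342759001342325 -0.0024433696612113235
```

View pics/t1.png

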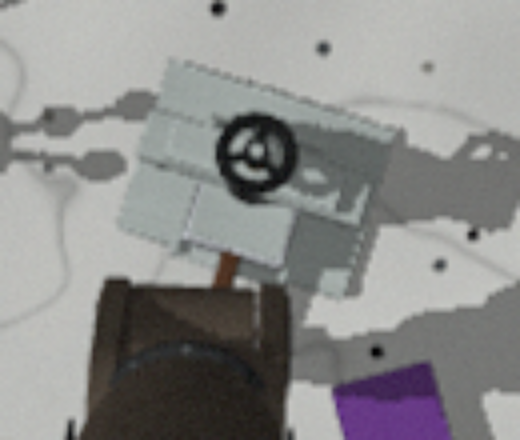

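The crop shows the closed fingers behind the handle, at about (225,290). They're about 2 mm off laterally, so I'll correct that and push.

>>> {"api": "send_rows", "payload": {"commands": "0.03 -0.01 0 0 0 0 255;0.05 -0.01 0 0 0 0 255;0.07 -0.01 0 0 0 0 255;0.09 -0.01 0 0 0 0 255;0.11 -0.01 0 0 0 0 255;0.125 -0.01 0 0 0 0 255;0.14 -0.01 0 0 0 0 255;0.14 -0.01 0 0 0 0 255"}}

```text
time: 3.65
eef_pos: [0.527, 0.0342, 0.0497]
orientation: [0.988, -0.155, 0.0, 0.0]
wrist_force: [-2.8, -0.3, 0.9]
grip_width: 0.0003
gripper_force: 0.6
```

>>> {"api": "send_rows", "payload": {"commands": "0.004 0 0 0 0 0 255;0.008 0 0 0 0 0 255;0.008 0 0 0 0 0 255"}}

```text
time: 4.03
eef_pos: [0.5287, 0.0336, 0.0497]
orientation: [0.988, -0.155, 0.0, 0.0]
wrist_force: [-3.6, 0.9, 1.6]
grip_width: -0.0
gripper_force: 1.5
```

>>> {"api": "send_rows", "payload": {"commands": "0.004 0 0 0 0 0 255;0.008 0 0 0 0 0 255;0.008 0 0 0 0 0 255"}}

```text
time: 4.4
eef_pos: [0.5308, 0.0329, 0.0497]
orientation: [0.988, -0.155, 0.0, 0.0]
wrist_force: [-0.8, -0.5, -0.3]
grip_width: -0.0002
gripper_force: 0.8
```

>>> {"api": "send_rows", "payload": {"commands": "0.004 0 0 0 0 0 255;0.008 0 0 0 0 0 255;0.008 0 0 0 0 0 255"}}

```text
time: 4.78
eef_pos: [0.5327, 0.0323, 0.0498]
orientation: [0.988, -0.155, 0.0, 0.0]
wrist_force: [-1.3, 0.1, -1.2]
grip_width: 0.0001
gripper_force: 0.7
```

>>> {"api": "send_rows", "payload": {"commands": "0.004 0 0 0 0 0 255;0.004 0 0 0 0 0 255"}}

```text
time: 5.03
eef_pos: [0.5328, 0.0323, 0.0498]
orientation: [0.988, -0.155, -0.001, 0.0]
wrist_force: [-5.0, 1.7, 2.1]
grip_width: 0.0001
gripper_force: 2.9
```

>>> {"api": "send_rows", "payload": {"commands": "0.006 0 0 0 0 0 255;0.006 0 0 0 0 0 255"}}

```text
time: 5.28
eef_pos: [0.5328, 0.0322, 0.0497]
orientation: [0.988, -0.155, -0.002, 0.0]
wrist_force: [-10.8, 6.1, 7.4]
grip_width: 0.0003
gripper_force: 6.4
```

>>> {"api": "send_rows", "payload": {"commands": "0.006 0 0 0 0 0 255;0.006 0 0 0 0 0 255;0.006 0 0 0 0 0 255"}}

```text
time: 5.65
eef_pos: [0.5328, 0.0322, 0.0496]
orientation: [0.988, -0.155, -0.004, 0.0]
wrist_force: [-17.5, 9.4, 11.8]
grip_width: -0.0
gripper_force: 9.9
```

It's hard against the stop at about 20 N. Backing off and rising.

>>> {"api": "send_rows", "payload": {"commands": "-0.05 0 0 0 0 0 255;-0.2 0 0 0 0 0 255;-0.2 0 -0.24 0 0 0 255;-0.2 0 -0.48 0 0 0 255;-0.2 0 -0.7 0 0 0 0;-0.2 0 -0.84 0 0 0 0;-0.2 0 -0.84 0 0 0 0"}}

```text
time: 6.52
eef_pos: [0.4896, 0.0464, 0.2624]
orientation: [0.988, -0.155, 0.003, -0.0]
wrist_force: [-0.2, 0.2, -0.5]
grip_width: 0.0545
gripper_force: 0.0
```

```bash
python3 - <<'E'
from h import *
p,d=manip.capture('side');cv2.imwrite('pics/s2.png',cv2.resize(p[120:220,140:260,::-1],None,fx=5,fy=5))
P=pts('side',d);hsv=cv2.cvtColor(p,cv2.COLOR_RGB2HSV)
m=np.zeros((384,512),bool);m[180:212,200:240]=1
b=m&(hsv[...,1]>90)&(hsv[...,0]<20)&(P[...,2]>.058)&(P[...,2]<.07)
Q=P[b][:,:2];D=Q-[.6495,-.006];s=D@[.9516,-.3074];l=D@[.3074,.9516];print(s.min(),s.max(),l.min(),l.max())
m[:]=0;m[135:165,185:220]=1
b=m&(hsv[...,2]<75)&(P[...,2]>.177)&(P[...,2]<.185)
W=np.array([ray('side',u,v,.18) for v,u in np.argwhere(b)])[:,:2];print(cv2.minEnclosingCircle((W*1000).astype(np.float32)))
print(manip.read_state()['joints'],manip.read_state()['eef_pos'])
go(.6495,-.006,.24,-.9); go(.6495,-.006,.165,-.9)
E
```

```text
-0.11192453768824197 -0.04355612450025283 -0.004177841851377575 0.011976597292980382
((647.1629028320312, -0.6636377573013306), 32.48805236816406)
[-3.97810957e-02  2.78773013e-01  1.85549395e+00 -2.41676238e-04
  1.00386011e+00  1.84273366e+00] [0.48899484 0.04643934 0.26068557]
[0.6751 0.0029 0.085 ] [-0.0008 -0.0015  0.2809]
[0.6741 0.0031 0.385 ] [-0.0008 -0.0015  0.2809]
```

View pics/s2.png

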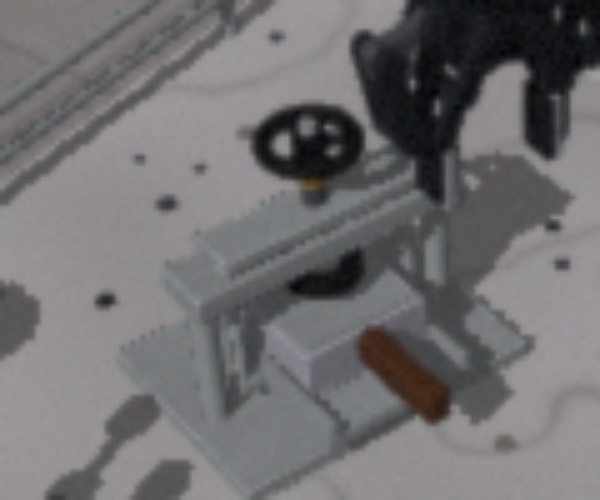

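Mould home: the handle end moved about 19 mm and the mould sits under the pad (crop (345,340)). Wheel at (308,140). Next I'll go over the wheel.

>>> {"api": "send_rows", "payload": {"commands": "0.17 0 0.02 0 0 0.08 0;0.34 0 0.05 0 0 0.16 0;0.5 -0.002 0.08 0 0 0.24 0;0.62 -0.003 0.085 0 0 0.32 0;0.673 -0.003 0.085 0 0 0.329 0;0.673 -0.003 0.085 0 0 0.329 0;0.673 -0.003 0.085 0 0 0.329 0"}}

```text
time: 7.45
eef_pos: [0.6482, -0.004, 0.2385]
orientation: [0.878, -0.479, -0.0, 0.0]
wrist_force: [-0.0, -0.3, 1.1]
grip_width: 0.0856
gripper_force: 0.0
```

```bash
python3 - <<'E'
from h import *
s=manip.read_state();print(s['joints'],s['eef_pos'],s['wrist_force'],s['torque'],s['grip_width'])
go(.6495,-.0045,.167,-1.0)
E
```

```text
[-1.07955965e-01  5.28150536e-01  1.50204430e+00 -7.24637170e-05
  1.11187002e+00  2.46112701e+00] [ 0.64821571 -0.00398195  0.2384705 ] [-0.01141241 -0.32920803  1.11103577] [-0.01060692  0.01356369  0.01297153] 0.0855557810875563
[ 0.0046 -0.0033  0.2859] [0.0002 0.0001 0.0008]
```

>>> {"api": "send_rows", "payload": {"commands": "0.004 -0.003 0.1 0 0 0 0;0.005 -0.003 0.2 0 0 0 0;0.005 -0.003 0.26 0 0 0 0;0.005 -0.003 0.284 0 0 0 0;0.005 -0.003 0.284 0 0 0 0"}}

```text
time: 8.07
eef_pos: [0.6504, -0.005, 0.1678]
orientation: [0.878, -0.48, 0.0, -0.0]
wrist_force: [0.4, -0.8, 0.1]
grip_width: 0.0855
gripper_force: 0.0
```

>>> {"api": "send_rows", "payload": {"commands": "0 0 0 0 0 0 100;0 0 0 0 0 0 100;0 0 0 0 0 0 100", "squeeze": 25}}

```text
time: 8.45
eef_pos: [0.6507, -0.005, 0.1682]
orientation: [0.877, -0.48, 0.001, -0.0]
wrist_force: [-0.2, -0.5, 3.4]
grip_width: 0.0601
gripper_force: 28.3
```

>>> {"api": "send_rows", "payload": {"commands": "0 0 0 0 0 0 255;0 0 0 0 0 0 255;0 0 0 0 0 0 255", "squeeze": 80}}

```text
time: 8.82
eef_pos: [0.6507, -0.005, 0.1684]
orientation: [0.877, -0.48, 0.001, -0.0]
wrist_force: [1.2, 0.8, 6.5]
grip_width: 0.0584
gripper_force: 84.0
```

```bash
python3 - <<'E'
from h import *
s=manip.read_state();print(s['joints'],s['eef_pos'],s['wrist_force'],s['torque'],s['grip_width'])
go(.6502,-.0047,.168,-1.0)
E
```

```text
[-1.09103028e-01  6.01954162e-01  1.56931506e+00  5.82262911e-05
  9.68771730e-01  2.46225850e+00] [ 0.65073469 -0.00497421  0.16836994] [1.18024147 0.83883495 6.45135623] [ 0.1861417  -0.04408258  0.01638355] 0.05837817464984195
[-0.0021  0.0012  0.0015] [-0.0006 -0.0004 -0.0003]
```

>>> {"api": "send_rows", "payload": {"commands": "0 0 -0.0025 0 0 0 255;0 0 -0.0042 0 0 -0.042 255;0 0 -0.0058 0 0 -0.083 255;0 0 -0.0092 0 0 -0.167 255;0 0 -0.0092 0 0 -0.167 255;0 0 -0.0092 0 0 -0.167 255"}}

```text
time: 9.57
eef_pos: [0.6507, -0.005, 0.1701]
orientation: [0.947, -0.321, 0.001, -0.0]
wrist_force: [2.8, 0.8, 5.1]
grip_width: 0.0585
gripper_force: 84.9
```

```bash
cat > st.py <<'E'
from h import *
s=manip.read_state();R=Ro.from_quat(s['orientation']);x=R.apply([1,0,0])
print('t',s['time'],'yaw',round(float(np.arctan2(x[1],x[0])),4),'pos',np.round(s['eef_pos'],4),'F',np.round(s['wrist_force'],1),'T',np.round(s['torque'],3),'j6',round(s['joints'][5],3),s['grip_width'],s['gripper_force'])
E
python3 st.py
```

```text
t 9.575 yaw -0.6542 pos [ 0.6507 -0.005   0.1701] F [2.8 0.8 5.1] T [ 0.152 -0.325 -0.147] j6 2.116 0.05854600728864605 84.88771677017212
```

>>> {"api": "send_rows", "payload": {"commands": "0 0 -0.005 0 0 -0.083 255;0 0 -0.0085 0 0 -0.167 255;0 0 -0.0118 0 0 -0.25 255;0 0 -0.0118 0 0 -0.25 255;0 0 -0.0118 0 0 -0.25 255"}}

```text
time: 10.2
eef_pos: [0.6506, -0.0051, 0.1728]
orientation: [0.998, -0.066, 0.0, 0.0]
wrist_force: [3.3, 0.1, 4.9]
grip_width: 0.0584
gripper_force: 84.8
```

```bash
python3 st.py
```

```text
t 10.2 yaw -0.1316 pos [ 0.6506 -0.0051  0.1728] F [3.3 0.1 4.9] T [ 0.081 -0.571 -0.187] j6 1.594 0.05840257181151679 84.83306407928467
```

>>> {"api": "send_rows", "payload": {"commands": "0 0 -0.0033 0 0 -0.083 255;0 0 -0.0058 0 0 -0.125 255;0 0 -0.0058 0 0 -0.125 255;0 0 -0.0058 0 0 -0.125 255"}}

```text
time: 10.7
eef_pos: [0.6505, -0.0051, 0.1742]
orientation: [0.998, 0.066, 0.0, 0.0]
wrist_force: [5.3, 0.1, 1.4]
grip_width: 0.0584
gripper_force: 84.9
```

```bash
python3 st.py
```

```text
t 10.7 yaw 0.1312 pos [ 0.6505 -0.0051  0.1742] F [5.3 0.1 1.4] T [ 0.007 -0.784 -0.499] j6 1.331 0.05839492273340881 84.86168503761292
```

>>> {"api": "send_rows", "payload": {"commands": "0 0 -0.0033 0 0 -0.083 255;0 0 -0.0033 0 0 -0.083 255;0 0 -0.0033 0 0 -0.083 255;0 0 -0.0033 0 0 -0.083 255"}}

```text
time: 11.2
eef_pos: [0.6505, -0.0051, 0.1751]
orientation: [0.989, 0.151, 0.0, 0.0]
wrist_force: [5.5, -0.9, 1.4]
grip_width: 0.0581
gripper_force: 84.9
```

```bash
python3 st.py
```

```text
t 11.2 yaw 0.3033 pos [ 0.6505 -0.0051  0.1751] F [ 5.5 -0.9  1.4] T [-0.048 -0.81  -0.087] j6 1.159 0.058051874662597806 84.94178652763367
```

>>> {"api": "send_rows", "payload": {"commands": "0 0 -0.0033 0 0 -0.083 255;0 0 -0.0033 0 0 -0.083 255;0 0 -0.0033 0 0 -0.083 255;0 0 -0.0033 0 0 -0.083 255"}}

```text
time: 11.7
eef_pos: [0.6506, -0.0051, 0.1759]
orientation: [0.972, 0.236, 0.0, 0.0]
wrist_force: [5.4, -1.0, 2.9]
grip_width: 0.0584
gripper_force: 85.0
```

```bash
python3 st.py
```

```text
t 11.7 yaw 0.477 pos [ 0.6506 -0.0051  0.1759] F [ 5.4 -1.   2.9] T [-0.132 -0.733 -0.248] j6 0.985 0.058378196996485596 84.96506810188293
```

>>> {"api": "send_rows", "payload": {"commands": "0 0 -0.0033 0 0 -0.083 255;0 0 -0.0033 0 0 -0.083 255;0 0 -0.0033 0 0 -0.083 255;0 0 -0.0033 0 0 -0.083 255"}}

```text
time: 12.2
eef_pos: [0.6506, -0.0052, 0.1767]
orientation: [0.948, 0.32, 0.0, 0.0]
wrist_force: [5.3, -1.2, 3.2]
grip_width: 0.0582
gripper_force: 85.0
```

```bash
python3 st.py
```

```text
t 12.2 yaw 0.6508 pos [ 0.6506 -0.0052  0.1767] F [ 5.3 -1.2  3.2] T [-0.137 -0.817 -0.187] j6 0.811 0.05817885489569469 84.98388290405273
```

>>> {"api": "send_rows", "payload": {"commands": "0 0 -0.001 0 0 -0.025 255;0 0 -0.002 0 0 -0.05 255;0 0 -0.0027 0 0 -0.067 255;0 0 -0.003 0 0 -0.075 255;0 0 -0.0032 0 0 -0.079 255;0 0 -0.0033 0 0 -0.083 255;0 0 -0.0033 0 0 -0.083 255;0 0 -0.0033 0 0 -0.083 255"}}

```text
time: 13.2
eef_pos: [0.6506, -0.0052, 0.1775]
orientation: [0.916, 0.4, 0.0, 0.0]
wrist_force: [5.3, -1.2, 2.2]
grip_width: 0.0581
gripper_force: 84.8
```

```bash
python3 st.py
```

```text
t 13.2 yaw 0.8235 pos [ 0.6506 -0.0052  0.1775] F [ 5.3 -1.2  2.2] T [-0.136 -0.827 -0.788] j6 0.638 0.05807347304673612 84.84329223632812
```

>>> {"api": "send_rows", "payload": {"commands": "0 0 -0.001 0 0 -0.025 255;0 0 -0.002 0 0 -0.05 255;0 0 -0.0027 0 0 -0.067 255;0 0 -0.003 0 0 -0.075 255;0 0 -0.0032 0 0 -0.079 255;0 0 -0.0033 0 0 -0.083 255;0 0 -0.0033 0 0 -0.083 255;0 0 -0.0033 0 0 -0.083 255"}}

```text
time: 14.2
eef_pos: [0.6506, -0.0053, 0.1784]
orientation: [0.878, 0.478, 0.0, 0.0]
wrist_force: [4.6, -1.8, 1.5]
grip_width: 0.0582
gripper_force: 84.8
```

```bash
python3 st.py
```

```text
t 14.2 yaw 0.9973 pos [ 0.6506 -0.0053  0.1784] F [ 4.6 -1.8  1.5] T [-0.204 -0.821 -0.771] j6 0.464 0.05815630453430953 84.84617114067078
```

>>> {"api": "send_rows", "payload": {"commands": "0 0 -0.001 0 0 -0.025 255;0 0 -0.002 0 0 -0.05 255;0 0 -0.0027 0 0 -0.067 255;0 0 -0.003 0 0 -0.075 255;0 0 -0.0032 0 0 -0.079 255;0 0 -0.0033 0 0 -0.083 255;0 0 -0.0033 0 0 -0.083 255;0 0 -0.0033 0 0 -0.083 255"}}

```text
time: 15.2
eef_pos: [0.6506, -0.0052, 0.1792]
orientation: [0.833, 0.553, 0.0, 0.0]
wrist_force: [5.4, -1.8, 2.6]
grip_width: 0.0583
gripper_force: 84.9
```

```bash
python3 st.py
```

```text
t 15.2 yaw 1.1711 pos [ 0.6506 -0.0052  0.1792] F [ 5.4 -1.8  2.6] T [-0.227 -0.842 -0.789] j6 0.29 0.05825259907970883 84.9271810054779
```

Steady torque is 0.78 at rest. Continuing with equal, tapered steps.

>>> {"api": "send_rows", "payload": {"commands": "0 0 -0.001 0 0 -0.025 255;0 0 -0.002 0 0 -0.05 255;0 0 -0.0027 0 0 -0.067 255;0 0 -0.003 0 0 -0.075 255;0 0 -0.0032 0 0 -0.079 255;0 0 -0.0033 0 0 -0.083 255;0 0 -0.0033 0 0 -0.083 255;0 0 -0.0033 0 0 -0.083 255"}}

```text
time: 16.2
eef_pos: [0.6507, -0.0053, 0.18]
orientation: [0.782, 0.623, 0.0, 0.0]
wrist_force: [6.0, -1.2, 1.7]
grip_width: 0.0582
gripper_force: 84.9
```

```bash
python3 st.py
```

```text
t 16.2 yaw 1.345 pos [ 0.6507 -0.0053  0.18  ] F [ 6.  -1.2  1.7] T [-0.198 -0.861 -0.806] j6 0.117 0.058160459079056 84.94966864585876
```

>>> {"api": "send_rows", "payload": {"commands": "0 0 -0.001 0 0 -0.025 255;0 0 -0.002 0 0 -0.05 255;0 0 -0.0027 0 0 -0.067 255;0 0 -0.003 0 0 -0.075 255;0 0 -0.0032 0 0 -0.079 255;0 0 -0.0033 0 0 -0.083 255;0 0 -0.0033 0 0 -0.083 255;0 0 -0.0033 0 0 -0.083 255"}}

```text
time: 17.2
eef_pos: [0.6507, -0.0052, 0.1809]
orientation: [0.725, 0.688, 0.0, 0.0]
wrist_force: [6.2, -2.3, 1.2]
grip_width: 0.0585
gripper_force: 85.0
```

```bash
python3 st.py
```

```text
t 17.2 yaw 1.5188 pos [ 0.6507 -0.0052  0.1809] F [ 6.2 -2.3  1.2] T [-0.204 -0.853 -0.8  ] j6 -0.057 0.05846072635392053 84.95051622390747
```

>>> {"api": "send_rows", "payload": {"commands": "0 0 -0.001 0 0 -0.025 255;0 0 -0.002 0 0 -0.05 255;0 0 -0.0027 0 0 -0.067 255;0 0 -0.003 0 0 -0.075 255;0 0 -0.0032 0 0 -0.079 255;0 0 -0.0033 0 0 -0.083 255;0 0 -0.0033 0 0 -0.083 255;0 0 -0.0033 0 0 -0.083 255"}}

```text
time: 18.2
eef_pos: [0.6507, -0.0053, 0.1817]
orientation: [0.663, 0.749, 0.0, 0.0]
wrist_force: [5.6, -1.9, 1.6]
grip_width: 0.0584
gripper_force: 84.9
```

```bash
python3 st.py
```

```text
t 18.2 yaw 1.6926 pos [ 0.6507 -0.0053  0.1817] F [ 5.6 -1.9  1.6] T [-0.225 -0.957 -0.826] j6 -0.231 0.058388997854633896 84.94383931159973
```

>>> {"api": "send_rows", "payload": {"commands": "0 0 -0.001 0 0 -0.025 255;0 0 -0.002 0 0 -0.05 255;0 0 -0.0027 0 0 -0.067 255;0 0 -0.003 0 0 -0.075 255;0 0 -0.0032 0 0 -0.079 255;0 0 -0.0033 0 0 -0.083 255;0 0 -0.0033 0 0 -0.083 255;0 0 -0.0033 0 0 -0.083 255"}}

```text
time: 19.2
eef_pos: [0.6507, -0.0053, 0.1825]
orientation: [0.595, 0.803, 0.0, 0.0]
wrist_force: [7.2, -0.8, 1.0]
grip_width: 0.058
gripper_force: 84.9
```

```bash
python3 st.py
```

```text
t 19.2 yaw 1.8661 pos [ 0.6507 -0.0053  0.1825] F [ 7.2 -0.8  1. ] T [-0.267 -0.891 -0.946] j6 -0.405 0.05801890807675932 84.90098476409912
```

>>> {"api": "send_rows", "payload": {"commands": "0 0 -0.001 0 0 -0.025 255;0 0 -0.002 0 0 -0.05 255;0 0 -0.0027 0 0 -0.067 255;0 0 -0.003 0 0 -0.075 255;0 0 -0.0032 0 0 -0.079 255;0 0 -0.0033 0 0 -0.083 255;0 0 -0.0033 0 0 -0.083 255;0 0 -0.0033 0 0 -0.083 255"}}

```text
time: 20.2
eef_pos: [0.6508, -0.0052, 0.1833]
orientation: [0.523, 0.852, 0.0, 0.001]
wrist_force: [6.6, -1.0, 1.3]
grip_width: 0.0578
gripper_force: 84.9
```

```bash
python3 st.py
```

```text
t 20.2 yaw 2.0399 pos [ 0.6508 -0.0052  0.1833] F [ 6.6 -1.   1.3] T [-0.245 -0.989 -1.071] j6 -0.578 0.057829048940631775 84.92313623428345
```

>>> {"api": "send_rows", "payload": {"commands": "0 0 -0.001 0 0 -0.025 255;0 0 -0.002 0 0 -0.05 255;0 0 -0.0027 0 0 -0.067 255;0 0 -0.003 0 0 -0.075 255;0 0 -0.0032 0 0 -0.079 255;0 0 -0.0033 0 0 -0.083 255;0 0 -0.0033 0 0 -0.083 255;0 0 -0.0033 0 0 -0.083 255"}}

```text
time: 21.2
eef_pos: [0.6508, -0.0052, 0.1842]
orientation: [0.448, 0.894, 0.0, 0.001]
wrist_force: [7.0, -1.1, 2.1]
grip_width: 0.0584
gripper_force: 85.0
```

```bash
python3 st.py
```

```text
t 21.2 yaw 2.2137 pos [ 0.6508 -0.0052  0.1842] F [ 7.  -1.1  2.1] T [-0.207 -1.006 -1.084] j6 -0.752 0.05839433722829646 85.01745343208313
```

>>> {"api": "send_rows", "payload": {"commands": "0 0 -0.001 0 0 -0.025 255;0 0 -0.002 0 0 -0.05 255;0 0 -0.0027 0 0 -0.067 255;0 0 -0.003 0 0 -0.075 255;0 0 -0.0032 0 0 -0.079 255;0 0 -0.0033 0 0 -0.083 255;0 0 -0.0033 0 0 -0.083 255;0 0 -0.0033 0 0 -0.083 255"}}

```text
time: 22.2
eef_pos: [0.6508, -0.0052, 0.1849]
orientation: [0.368, 0.93, 0.0, 0.001]
wrist_force: [7.3, -1.7, 1.1]
grip_width: 0.0583
gripper_force: 85.1
```

```bash
python3 st.py
```

```text
t 22.2 yaw 2.3875 pos [ 0.6508 -0.0052  0.1849] F [ 7.3 -1.7  1.1] T [-0.249 -1.084 -1.087] j6 -0.926 0.05832732460540844 85.0578761100769
```

>>> {"api": "send_rows", "payload": {"commands": "0 0 -0.001 0 0 -0.025 255;0 0 -0.002 0 0 -0.05 255;0 0 -0.0027 0 0 -0.067 255;0 0 -0.003 0 0 -0.075 255;0 0 -0.0032 0 0 -0.079 255;0 0 -0.0033 0 0 -0.083 255;0 0 -0.0033 0 0 -0.083 255;0 0 -0.0033 0 0 -0.083 255"}}

```text
time: 23.2
eef_pos: [0.6509, -0.0052, 0.1858]
orientation: [0.286, 0.958, 0.0, 0.001]
wrist_force: [6.6, -2.1, 1.2]
grip_width: 0.0584
gripper_force: 85.1
```

```bash
python3 st.py
```

```text
t 23.2 yaw 2.5612 pos [ 0.6509 -0.0052  0.1858] F [ 6.6 -2.1  1.2] T [-0.194 -1.062 -1.195] j6 -1.1 0.058358659284912566 85.09140014648438
```

First touch was at yaw ≈1.86, so the target is ≈2.90, 0.34 rad more.

>>> {"api": "send_rows", "payload": {"commands": "0 0 -0.001 0 0 -0.025 255;0 0 -0.002 0 0 -0.05 255;0 0 -0.0027 0 0 -0.067 255;0 0 -0.003 0 0 -0.075 255;0 0 -0.0032 0 0 -0.079 255;0 0 -0.0033 0 0 -0.083 255;0 0 -0.0033 0 0 -0.083 255;0 0 -0.0033 0 0 -0.083 255"}}

```text
time: 24.2
eef_pos: [0.6509, -0.0052, 0.1866]
orientation: [0.202, 0.979, 0.0, 0.001]
wrist_force: [7.1, -1.2, 1.4]
grip_width: 0.0584
gripper_force: 85.1
```

```bash
python3 st.py
```

```text
t 24.2 yaw 2.735 pos [ 0.6509 -0.0052  0.1866] F [ 7.1 -1.2  1.4] T [-0.14  -1.067 -1.185] j6 -1.274 0.05838659013008055 85.12728452682495
```

>>> {"api": "send_rows", "payload": {"commands": "0 0 -0.001 0 0 -0.025 255;0 0 -0.002 0 0 -0.05 255;0 0 -0.0027 0 0 -0.067 255;0 0 -0.003 0 0 -0.075 255;0 0 -0.0032 0 0 -0.079 255;0 0 -0.0032 0 0 -0.081 255;0 0 -0.0032 0 0 -0.081 255;0 0 -0.0032 0 0 -0.081 255"}}

```text
time: 25.2
eef_pos: [0.6509, -0.0051, 0.1874]
orientation: [0.118, 0.993, 0.0, 0.001]
wrist_force: [6.8, -0.9, 1.1]
grip_width: 0.0581
gripper_force: 85.1
```

```bash
python3 st.py
```

```text
t 25.2 yaw 2.9044 pos [ 0.6509 -0.0051  0.1874] F [ 6.8 -0.9  1.1] T [-0.154 -1.091 -1.25 ] j6 -1.443 0.05809842644930726 85.14288067817688
```

Torque is 0.43 N m above base, about 90 N. Letting go.

>>> {"api": "send_rows", "payload": {"commands": "0 0 0 0 0 0 0;0 0 0 0 0 0 0;0 0 0 0 0 0 0;0 0 0 0 0 0 0"}}

```text
time: 25.7
eef_pos: [0.6502, -0.005, 0.1873]
orientation: [0.115, 0.993, -0.0, -0.0]
wrist_force: [-0.2, 0.6, 0.2]
grip_width: 0.0855
gripper_force: 0.0
```

>>> {"api": "send_rows", "payload": {"commands": "0 0 -0.1 0 0 0 0;0 0 -0.25 0 0 0 0;0 0 -0.35 0 0 0 0;0 0 -0.35 0 0 0 0;0 0 -0.35 0 0 0 0"}}

```text
time: 26.32
eef_pos: [0.6499, -0.0049, 0.2739]
orientation: [0.115, 0.993, -0.0, -0.001]
wrist_force: [-0.2, 0.2, -1.3]
grip_width: 0.0855
gripper_force: 0.0
```

```bash
python3 st.py; python3 - <<'E'
from h import *
p,d=manip.capture('side');cv2.imwrite('pics/s3.png',cv2.resize(p[110:220,140:260,::-1],None,fx=5,fy=5))
P=pts('side',d);hsv=cv2.cvtColor(p,cv2.COLOR_RGB2HSV)
m=np.zeros((384,512),bool);m[170:212,200:240]=1
b=m&(hsv[...,1]>90)&(hsv[...,0]<20)&(P[...,2]>.072)&(P[...,2]<.09)
Q=P[b];D=Q[:,:2]-[.6495,-.006];s=D@[.9516,-.3074];print(b.sum(),s.min(),s.max(),np.percentile(Q[:,2],[10,50,90]))
E
```

```text
t 26.325 yaw 2.9116 pos [ 0.6499 -0.0049  0.2739] F [-0.2  0.2 -1.3] T [-0.05   0.012 -0.019] j6 -1.45 0.0854778208401651 0.0
124 -0.11171953720382562 -0.04384136091807225 [0.07418619 0.0814235  0.08444395]
```

View pics/s3.png

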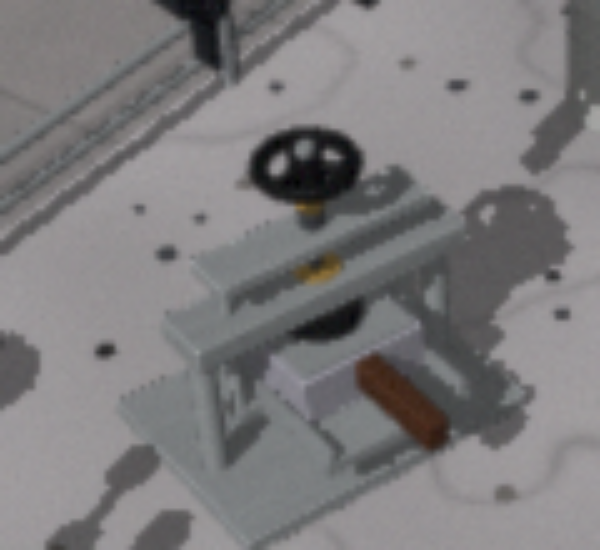

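The crop shows the mould (345,355) risen about 18.5 mm and pressed against the pad (335,318). Its handle hasn't moved along the press axis, and the gripper is clear above the wheel.

```bash
python3 -c "
from cell import manip
print(manip.finish_job())"
```

```text
the job is handed in; nothing more can be done
None
```

The mould is home and clamped one sixth of a turn past first touch, at an estimated 90–95 N from wheel torque. The wheel is released and the job handed in; no verdict was shown.

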